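Feed the bit rack through the gated chute

TASK

Push the bit rack along its chute, under the sprung gate and fully home against the end stop: one fingertip holds the long treadle pressed down so that the gate stays open, while the other finger pushes the rack by its upright plate, and the gate must not touch the rack on the way. Then let go, so that the gate closes behind the rack's block. Nothing is to be gripped or lifted, and the loose things round the chute stay where they are.

Things in the scene. Friction and masses are not known exactly. Their poses are not given: they have to be found in the camera images.
- chute: Fixed metal chute, 319 mm long (x -222 to 97, y -35 to 107 mm). Origin: on the bench surface, on the chute's centre line, under the closed gate's tongue. x: push direction along the chute; y: to the treadle side; z up. Its floor, on which the rack slides, is 6 mm over the bench; side rails with inner faces at y = -27 and 27 mm, tops 24 mm over the bench.
- end_stop (a point): Middle of the end stop's face, at chute x = 83 mm, 22 mm over the bench; the stop is 40 mm high. Fully home, the rack's nose touches it: rack origin at chute x = 48 mm, push face at chute x = -42 mm.
- rack: Loose bit rack (wooden block on an aluminium sole), about 0.35 kg, sliding with light friction. Origin: centre of the underside of its block; x along the push direction. Block x = -35 to 35 mm, 48 mm wide, 23 mm high; its steel bits stand to 40 mm over the bench. A low sole behind the block carries the upright push plate. It starts with its origin at chute x = -80 to -50 mm, before the gate.
- push_face (a point): Middle of the push plate's rear face, the one to push: at rack x = -90 mm, 44 mm over the bench. The plate is 6 mm thick, 46 mm wide (y = -23 to 23 mm) and reaches from 9 to 79 mm over the bench.
- gate_hinge (a joint): Gate and treadle, one part turning on a shaft along the chute: 0 closed (treadle up), grows as the treadle is pressed, hard stop at 0.70 rad. The rack passes clear beneath from about 0.35 rad; 0.45 to 0.6 is a good place to hold it. A spring closes it when released (0.11 N m closed, 0.28 at 0.6 rad: some 3 to 8 N at a fingertip).
- gate: The whole moving gate: shaft, treadle, arm and tongue. Origin: on the shaft's axis above chute x = 0: y = 44 mm, 56 mm over the bench; x along the chute. The shaft runs along x between two bearing blocks, 12 x 18 mm and 66 mm high, centred at chute x = -214 and 16 mm, y = 44 mm.
- treadle_mid (a point): Middle of the treadle's upper face (moves with it). Plate 4 mm thick, chute x = -205 to -30 mm, reaching 8 to 70 mm out from the shaft (y = 52 to 112 mm). At joint value q it slopes up outwards by 0.25 - q rad: closed, its outer edge is 75 mm over the bench; at q = 0.5, its face is 49 mm over the bench at y = 81 mm. Press it anywhere along its length and slide along it.
- gate_tongue (a point): Tongue hanging from the gate's arm over the chute, 10 (along x) x 14 x 30 mm. The point is the centre of its lower end; closed at chute x = 0, y = -10 mm, 26 mm over the bench, barring the rack's block. Open, it swings up and to -y; the arm's end then reaches up to about 95 mm over the bench. With the rack home it closes freely between block and push plate.
- tin: Bystander: round tin, 71 mm across, 70 mm high; origin at the centre of its underside.
- offcut: Bystander: square tube offcut 30 x 90 x 30 mm before the chute's mouth; origin at the centre of its underside.
- bolt: Bystander: hexagon bolt, 57 mm long; origin at the centre of its underside.
- nut: Bystander: hexagon nut, 22 mm; origin at the centre of its underside.
- marker: Bystander: paint marker, 138 mm long, lying beside the chute; origin at the centre of its underside.

How it is judged:
By the outcome, as a careful person would: the job done as asked, in the order asked, and still so for the second after the job is handed in, with the robot touching nothing.
It also fails if it takes over 38 s, if anything falls off the work surface, if the arm or the gripper's body presses on something with over 40 N, if the wrist force passes 120 N, or if a joint passes its speed limit or range.

ROBOT

A 6-joint arm with a two-finger parallel gripper is mounted at the origin on a cart in front of the work surface, level with it; the furniture and walls round the work are solid. World frame = base frame: x ahead of the robot, y to its left, z up, the work surface at z = 0. Lengths are in m, angles in rad, forces in N, time in s.
With the tool pointing down it reaches from about 0.275 to 1 m from the base axis. Payload 8.4 kg.
Tool frame: the origin (TCP) lies on the centre line of the jaws, within the pads' length; the fingertips stand 17 mm ahead of it and the grasp point (between the pads) lies 2 mm behind it (bot.tcp_to_tips is the z of the fingertips in the tool frame, in m); z points along the fingers, y is the line along which they close (so a half turn about z gives the same grasp; the last joint's range is limited). The gripper opens to 85 mm and grips with 20 to 120 N. Pads are 22 mm wide; open, the fingers measure 114 mm over their backs; the gripper's body (76 mm by 85 mm) begins 54 mm behind the grasp point. The pads swing forward as they close: fully open they stand 13 mm farther back than shut.
Start: joints at [1.222, 0.353, 1.633, -0, 1.155, -0.002], TCP at [0.212, 0.588, 0.248] pointing down, gripper open.
Joint ranges: [-2.63, 2.63], [-0.92, 2.1], [0.06, 2.66], [-1.3, 4.44], [0, 2.69], [-3.02, 3.02]. Speed limits (rad/s): [2.22, 2.22, 2.79, 3.14, 3.14, 3.14].

INTERFACE

Orientations are given as a unit quaternion [x, y, z, w].
In Python, from workcell import bot, hand, kinematics, get_obs, vision, hand_in gives the robot as it stands. The module is installed in compiled form; this text tells all that it offers. Calls block until the motion is done:
- bot.reach(position, orientation): joint-space move of the TCP to a pose.
- bot.servo_line(position, ori=None, velocity=0.15): straight line of the TCP; ori=None keeps the orientation; velocity is the mean speed in m/s.
- bot.goto_joints(angles): joint-space move.
- hand.move_gripper(opening, strength=None): finger opening in m; strength is the grip in N (None keeps the last); returns when the fingers have stopped.
- bot.dwell(seconds).
- kinematics.solve_ik(position, orientation): joint angles nearest the present ones, or None.
- get_obs(): the state.
- vision.read_camera(name): name is "scene" or "top"; returns a dict with "frame" (480x640x3 uint8, red, green, blue), "intrinsics" (3x3 intrinsics, pixels), "view" (4x4, takes a point from world to camera coordinates). Camera axes: x right, y down, z forward; pixel columns grow to the right and rows downward; lengths in m; the calibration is good to about 2 mm. A picture is of the moment at which its call begins. There is no depth.
A pose or a line that the arm cannot do raises bot.IKError and nothing moves.
- hand_in(): hands the job in; it is judged then, once.
The state is a dict: "time_s": time; "joint_pos": joint angles; "joint_vel": joint speeds; "joint_efforts": joint torques, N m; "position": TCP position; "orientation": TCP orientation; "wrist_force": force on the tool from outside, world axes, zero at the start; "ft_torque": the same for the moment, N m; "gripper_width": finger opening in m; "grip_force": force on a finger pad.
Only numpy, scipy, OpenCV 4.12 (cv2) and the standard library are available. Lean on these libraries where they do the work, as an engineer would, in place of code of your own. Each camera call takes 0.05 s, during which the arm holds its last target. There are 200 camera calls.

## Working session

There is one attempt and no reset: what is moved stays moved. The work goes in short steps, each a Python script; the robot and the scene stay as the last script left them, time stands still between calls to the robot, and variables do not carry over. Pictures are saved under pics/ and viewed, at most 10 in all, crops included, and the job is handed in when it is done.

```bash
mkdir -p pics; python3 - <<'E'
from workcell import bot,hand,get_obs,vision
import cv2,pickle,numpy as np
np.set_printoptions(precision=4,suppress=True)
d={}
for n in("scene","top"):
    r=vision.read_camera(n);d[n]=r;cv2.imwrite(f"pics/{n}0.png",r["frame"][:,:,::-1]);print(n,r["intrinsics"],r["view"])
pickle.dump(d,open("cam0.pkl","wb"));o=get_obs();print(o);print(bot.tcp_to_tips)
E
```

```text
scene [[484.2076   0.     317.2449]
 [  0.     484.2076 240.7295]
 [  0.       0.       1.    ]] [[-0.5479 -0.8364  0.0173  0.3418]
 [-0.5904  0.3719 -0.7163  0.3897]
 [ 0.5927 -0.4027 -0.6975  0.5793]
 [ 0.      0.      0.      1.    ]]
top [[497.2775   0.     317.9301]
 [  0.     497.2775 241.182 ]
 [  0.       0.       1.    ]] [[-0.0081 -0.9993  0.0365  0.0335]
 [-0.9954  0.0045 -0.0955  0.5999]
 [ 0.0953 -0.0371 -0.9948  0.8571]
 [ 0.      0.      0.      1.    ]]
{'time_s': 0.1, 'joint_pos': array([ 1.2216,  0.3536,  1.6341,  0.    ,  1.1552, -0.0024]), 'joint_vel': array([-0.0003,  0.001 , -0.0025, -0.0005,  0.0015,  0.0005]), 'joint_efforts': array([  0.0002, -60.6362, -34.2823,  -0.    ,   0.004 ,  -0.    ]), 'position': array([0.2123, 0.5874, 0.2476]), 'orientation': array([ 0.1725,  0.985 , -0.0006, -0.0001]), 'wrist_force': array([-0.5714,  0.4009,  0.3859]), 'ft_torque': array([ 0.0248,  0.0207, -0.0051]), 'grip_force': 0.0, 'gripper_width': 0.08538630318768334}
0.017
```

View pics/scene0.png

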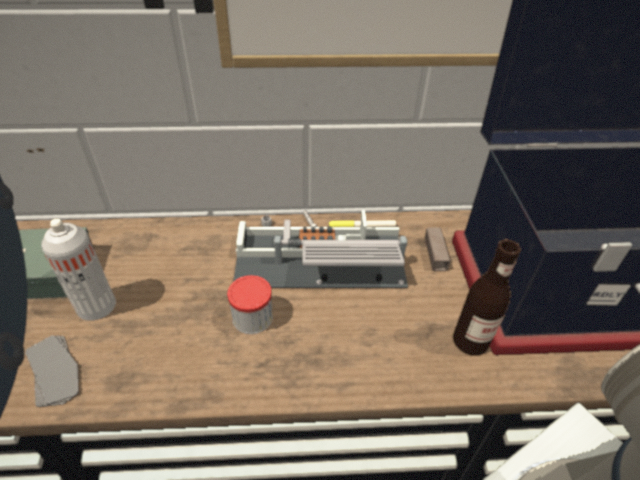

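View pics/top0.png

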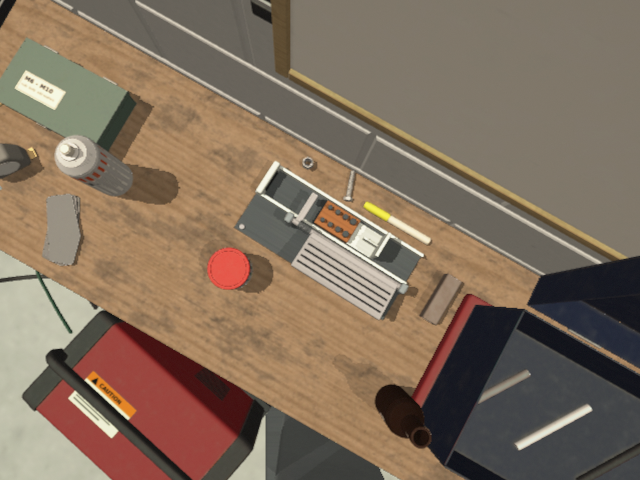

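```bash
python3 - <<'E'
import cv2
t=cv2.imread("pics/top0.png")[140:335,220:480];cv2.imwrite("pics/topc.png",cv2.resize(t,None,fx=3,fy=3,interpolation=cv2.INTER_CUBIC))
t=cv2.imread("pics/scene0.png")[195:300,220:460];cv2.imwrite("pics/scenec.png",cv2.resize(t,None,fx=3.3,fy=3.3,interpolation=cv2.INTER_CUBIC))
E
```

```text
(no output)
```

View pics/topc.png

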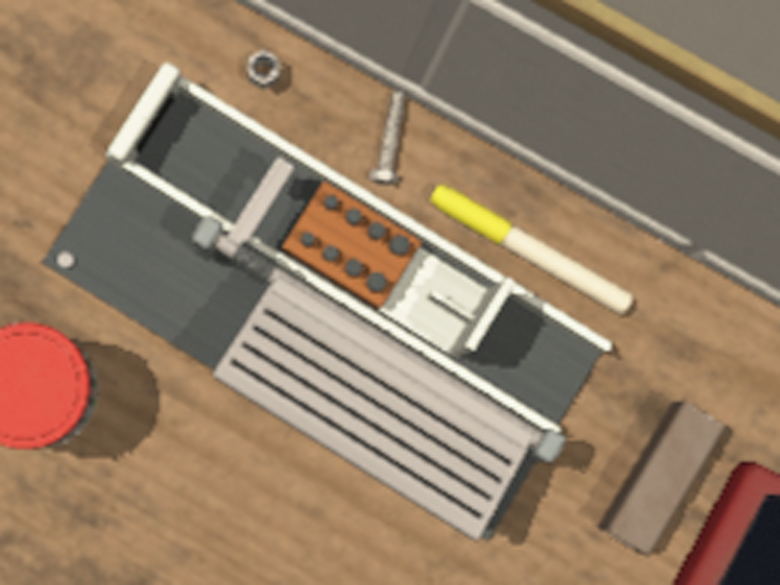

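View pics/scenec.png

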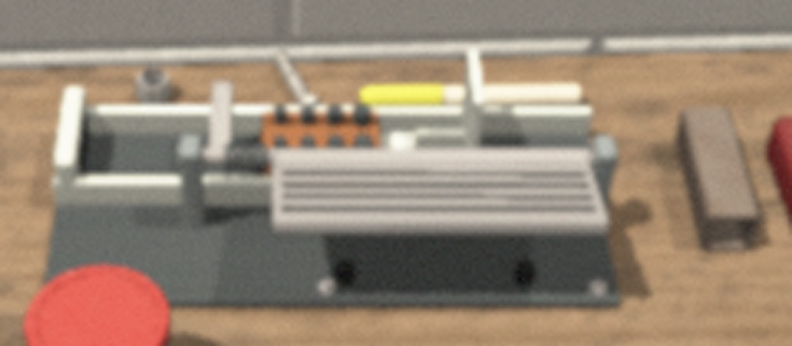

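The rack sits before the gate. Top crop pixels: treadle outer corners (217,375) and (485,537), bearing blocks (207,234) and (550,445), stop top edge (182,80)–(128,158), push-plate top edge (512,282)–(470,350). I'll fit the chute pose from these, along with the rack and bystander positions.

```bash
cat >h.py <<'E'
import numpy as np,pickle,cv2
from scipy.optimize import least_squares
np.set_printoptions(precision=4,suppress=True)
D=pickle.load(open("cam0.pkl","rb"))
def proj(n,P):
    r=D[n];c=r["view"]@np.append(P,1);u=r["intrinsics"]@c[:3];return u[:2]/u[2]
def ray(n,p,z):
    r=D[n];R=r["view"][:3,:3];t=r["view"][:3,3];C=-R.T@t
    d=R.T@np.linalg.inv(r["intrinsics"])@np.array([p[0],p[1],1.]);return C+d*(z-C[2])/d[2]
def W(ch,x,y,z=0):  # chute -> world
    c,s=np.cos(ch[2]),np.sin(ch[2]);return np.array([ch[0]+c*x-s*y,ch[1]+s*x+c*y,z])
def C(ch,P):
    c,s=np.cos(ch[2]),np.sin(ch[2]);d=P[:2]-ch[:2];return np.array([c*d[0]+s*d[1],-s*d[0]+c*d[1]])
tc=lambda p:np.array(p)/3.+[220,140]
sc=lambda p:np.array(p)/3.3+[220,195]
E
python3 - <<'E'
from h import *
F=[("top",tc((217,375)),(-.03,.112,.073)),("top",tc((485,537)),(-.205,.112,.073)),
("top",tc((207,232)),(.016,.044,.066)),("top",tc((550,444)),(-.214,.044,.066)),
("top",tc((182,80)),(.083,-.035,.04)),("top",tc((128,160)),(.083,.035,.04)),
("top",tc((612,347)),(-.222,-.031,.024)),("top",tc((558,432)),(-.222,.031,.024)),("top",tc((45,263)),(.097,.107,.003)),
("scene",sc((190,142)),(.016,.044,.066)),("scene",sc((604,143)),(-.214,.044,.066)),
("scene",sc((592,110)),(-.222,-.031,.024)),("scene",sc((618,304)),(-.222,.107,.003)),("scene",sc((42,302)),(.097,.107,.003)),]
def f(ch):return np.concatenate([proj(n,W(ch,*P))-p for n,p,P in F])
r=least_squares(f,[.6,.06,1.0],loss="soft_l1")
print(r.x);print(f(r.x).reshape(-1,2))
ch=r.x;np.save("ch.npy",ch)
for n,p,z in[("top",tc((515,282)),.079),("top",tc((472,352)),.079),("top",tc((385,305)),.029),("top",tc((420,240)),.029),("top",tc((283,245)),.029),("top",tc((325,182)),.029)]:
    print("rack",C(ch,ray(n,p,z)))
print("offcut",[C(ch,ray("top",tc(p),.03)) for p in((680,403),(730,432),(645,550),(600,525))])
# bottle height: top cap in both views
def tri(a,b):
    g=lambda P:np.concatenate([proj("top",P)-a,proj("scene",P)-b]);s=least_squares(g,[.4,0,.1]);return s.x,s.cost
print("bottle top",tri((421,437),(510,245)))
print("tool box lid corner?",tri((530,300),(485,137)))
E
```

```text
[0.6669 0.0419 1.007 ]
[[-1.0246 -0.1541]
 [-1.585   1.2362]
 [ 0.7453 -0.3252]
 [ 1.1967  0.3796]
 [ 1.1001 -4.6803]
 [-2.1068  1.496 ]
 [ 0.6887 -0.5037]
 [ 1.1265  0.5658]
 [-0.6149 -0.1278]
 [-0.3741 -0.0536]
 [ 0.1969 -0.198 ]
 [-0.5241 -1.0939]
 [ 0.3901 -0.1968]
 [-0.4338  0.6083]]
rack [-0.1462 -0.0215]
rack [-0.146   0.0252]
rack [-0.0924  0.0219]
rack [-0.0898 -0.0224]
rack [-0.0221  0.0236]
rack [-0.0233 -0.022 ]
offcut [array([-0.2719, -0.0213]), array([-0.306 , -0.0223]), array([-0.2979,  0.0641]), array([-0.2678,  0.0656])]
bottle top (array([ 0.3152, -0.1008,  0.2236]), np.float64(1.719522745537846))
tool box lid corner? (array([ 0.4989, -0.247 ,  0.2451]), np.float64(0.2665716436501698))
```

```bash
cat >>h.py <<'E'
from scipy.spatial.transform import Rotation as Ro
ch=np.load("ch.npy")
def ori(tilt=0):
    cx=np.array([np.cos(ch[2]),np.sin(ch[2]),0]);cy=np.array([-cx[1],cx[0],0])
    return Ro.from_matrix(np.array([cx,-cy,[0,0,-1]]).T).as_quat()
E
python3 - <<'E'
from h import *
from workcell import kinematics,get_obs
for x,y,z in((-.167,.04,.2),(-.167,.04,.07),(-.053,.04,.07)):
    P=W(ch,x,y,z);print(P,kinematics.solve_ik(P,ori()))
# arm geometry from radial, downward / tilted poses
S=[];
for r in(.4,.5,.6,.7):
  for z in(.1,.2,.3):
    for t in(0,.3):
      R=Ro.from_matrix(np.array([[0,1,0],[1,0,0],[0,0,-1.]]).T)  # y radial? x=worldy
      R=Ro.from_euler('y',t)*R
      q=kinematics.solve_ik(np.array([r,0,z]),R.as_quat())
      if q is not None:S.append((r,z,*R.apply([0,0,1])[[0,2]],*q))
S=np.array(S);print(len(S))
def g(p):
    h,L1,L2,Lt,ro,off=p;a=S[:,5];b=a+S[:,6]
    r=ro+L1*np.sin(a)+L2*np.sin(b)+off*np.cos(b)+Lt*S[:,2];z=h+L1*np.cos(a)+L2*np.cos(b)-off*np.sin(b)+Lt*S[:,3]
    return np.concatenate([r-S[:,0],z-S[:,1]])
s=least_squares(g,[.2,.4,.4,.2,0,0]);print(s.x,s.cost)
E
```

```text
[ 0.5438 -0.0779  0.2   ] [-0.1449  0.2894  1.843  -0.      1.0091  0.4189]
[ 0.5438 -0.0779  0.07  ] [-0.1449  0.4728  1.9275 -0.      0.7413  0.4189]
[0.6047 0.0185 0.07  ] [ 0.0281  0.5378  1.8034 -0.      0.8004  0.5919]
24
[0.294  0.5681 0.4943 0.3257 0.     0.0585] 3.372848748814888e-13
```

```bash
python3 - <<'E'
from h import *
from workcell import bot,hand,get_obs,vision
bot.reach(W(ch,-.167,.04,.2),ori())
hand.move_gripper(.060)
bot.servo_line(W(ch,-.167,.04,.115),velocity=.12)
o=get_obs();print(o["time_s"],o["position"],o["wrist_force"],o["gripper_width"])
for n in("scene","top"):
    r=vision.read_camera(n);D[n]=r;cv2.imwrite(f"pics/{n}1.png",r["frame"][:,:,::-1])
t=cv2.imread("pics/scene1.png")[130:310,200:460]
t2=cv2.imread("pics/top1.png")[140:335,220:480]
cv2.imwrite("pics/mix1.png",np.vstack([cv2.resize(t,(400,277)),cv2.resize(t2,(400,300))]))
E
```

```text
3.9667 [ 0.5443 -0.078   0.1155] [ 0.8792 -0.4717 -0.2587] 0.06004462378527128
```

View pics/mix1.png

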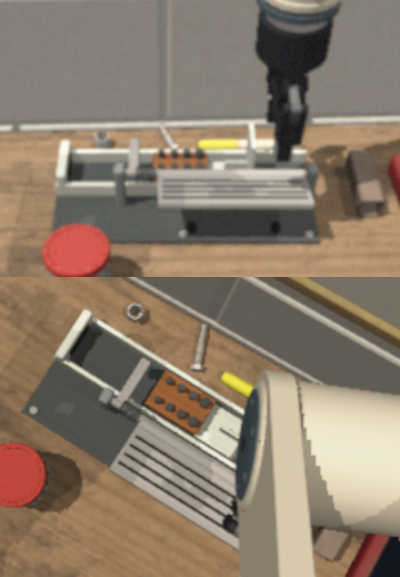

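The fingers hover behind the plate (scene view, at about (285,150)) and over the treadle. The gate arm stays visible in the top view. Next I step down and watch the force.

```bash
python3 - <<'E'
from h import *
from workcell import bot,hand,get_obs,vision
f0=get_obs()["wrist_force"]
z=.094;bot.servo_line(W(ch,-.167,.04,z),velocity=.1)
zc=None
while z>.056:
    o=get_obs();df=o["wrist_force"]-f0
    print(round(z,4),o["position"][2],df)
    if zc is None and df[2]>1.5: zc=z
    if zc and z<=zc-.0155 or df[2]>14:break
    z-=.002;bot.servo_line(W(ch,-.167,.04,z),velocity=.03)
o=get_obs();print(o["time_s"],zc,o["ft_torque"])
for n in("scene","top"):
    r=vision.read_camera(n);cv2.imwrite(f"pics/{n}2.png",r["frame"][:,:,::-1])
t=cv2.imread("pics/scene2.png")[180:310,220:460]
t2=cv2.imread("pics/top2.png")[170:280,240:390]
cv2.imwrite("pics/mix2.png",np.vstack([cv2.resize(t,(540,292)),cv2.resize(t2,(400,292),interpolation=cv2.INTER_CUBIC)[:,:] if 0 else cv2.copyMakeBorder(cv2.resize(t2,(400,292)),0,0,0,140,0)]))
E
```

```text
0.094 0.09385982774964666 [0.4462 0.0356 0.0576]
0.092 0.0923167636954219 [ 0.7693  0.3025 -0.1392]
0.09 0.08999030991266888 [ 0.8976 -0.4246 -0.7095]
0.088 0.08784596901267025 [-0.997   1.0631 -1.0754]
0.086 0.08584775062658098 [-0.5178  1.0995 -0.8873]
0.084 0.08386432304848868 [ 0.5062 -0.7778 -1.2898]
0.082 0.0818454923801836 [ 0.2278 -0.264  -0.4686]
0.08 0.0798503284965796 [ 0.2648 -0.0062 -1.5283]
0.078 0.07808329453466112 [ 0.9239 -0.1763  1.4482]
0.076 0.07603622509239179 [-0.2062 -0.4     2.7022]
0.074 0.07392592763215187 [0.1512 2.0297 2.9395]
0.072 0.07195692131259498 [0.2751 2.3514 4.2021]
0.07 0.0700290566112024 [-0.647   2.5472  4.9468]
0.068 0.0680883926837176 [-1.1011  2.5068  5.1198]
0.066 0.06616223868114685 [-0.1383  2.342   7.2106]
0.064 0.0642600607888235 [-0.8855  1.7332  6.551 ]
0.062 0.062393817241482304 [-0.7805  1.2977  7.7459]
0.06 0.06057031725806604 [-0.7187  0.586   8.4804]
8.675 0.07599999999999998 [ 0.3002  0.371  -0.0304]
```

View pics/mix2.png

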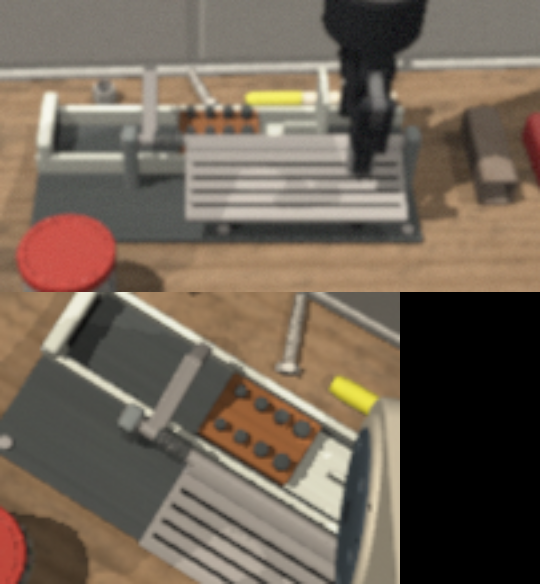

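The gate is open: the tongue arm has swung up and the treadle is down, with its outer corner in the top view at about (292,263) full-frame. I'll check the angle from that, then push.

```bash
python3 - <<'E'
from h import *
from workcell import bot,hand,get_obs,vision
def cor(q,y=.070):
    a=.25-q;return W(ch,-.03,.044+y*np.cos(a),.056+y*np.sin(a))
est=[least_squares(lambda q:proj(n,cor(q[0]))-p,[.4]).x[0] for n,p in(("scene",(302.2,276.9)),("top",(292.5,263.4)))]
print("q",est)
assert .40<est[0]<.66
z=.060
ux=W(ch,1,0)-W(ch,0,0)
f0=get_obs()["wrist_force"]
for x in(-.150,-.125,-.10,-.075,-.060):
    bot.servo_line(W(ch,x,.04,z),velocity=.045)
    o=get_obs();print(x,C(ch,o["position"]),o["position"][2],(o["wrist_force"]-f0)@ux,o["wrist_force"][2])
while x<-.044:
    x+=.002;bot.servo_line(W(ch,x,.04,z),velocity=.03)
    o=get_obs();fx=(o["wrist_force"]-f0)@ux;print(round(x,3),C(ch,o["position"]),fx,o["wrist_force"][2])
    if fx<-9:break
print(o["time_s"])
for n in("scene","top"):
    r=vision.read_camera(n);cv2.imwrite(f"pics/{n}3.png",r["frame"][:,:,::-1])
t=cv2.imread("pics/scene3.png")[160:310,210:450]
t2=cv2.imread("pics/top3.png")[160:280,230:400]
cv2.imwrite("pics/mix3.png",np.vstack([cv2.resize(t,(480,300)),cv2.copyMakeBorder(cv2.resize(t2,(425,300)),0,0,0,55,0)]))
E
```

```text
q [np.float64(0.5542110111449923), np.float64(0.6895418599875903)]
-0.15 [-0.1508  0.0407] 0.060076641604416794 -2.54039956429223 7.8558723254961365
-0.125 [-0.1261  0.0409] 0.059980265528761886 -4.343880045696385 8.591296281806006
-0.1 [-0.1011  0.0408] 0.05997767250615734 -3.5274053524451143 8.592124256148846
-0.075 [-0.0762  0.0408] 0.059951290364676516 -4.304887532584693 8.507893252336345
-0.06 [-0.0609  0.0409] 0.05995562877797865 -2.397439460204951 7.649561315652606
-0.058 [-0.0594  0.0409] -5.281550192246838 8.830445553750643
-0.056 [-0.0576  0.0409] -5.900291028512298 8.818647600923198
-0.054 [-0.0557  0.041 ] -5.80647028854544 8.507283568109703
-0.052 [-0.0537  0.041 ] -6.030133054169832 9.305052042097177
-0.05 [-0.0518  0.041 ] -7.0622419054496035 8.798417367331849
-0.048 [-0.0515  0.041 ] -16.77258597145951 13.428806532886702
13.4083
```

View pics/mix3.png

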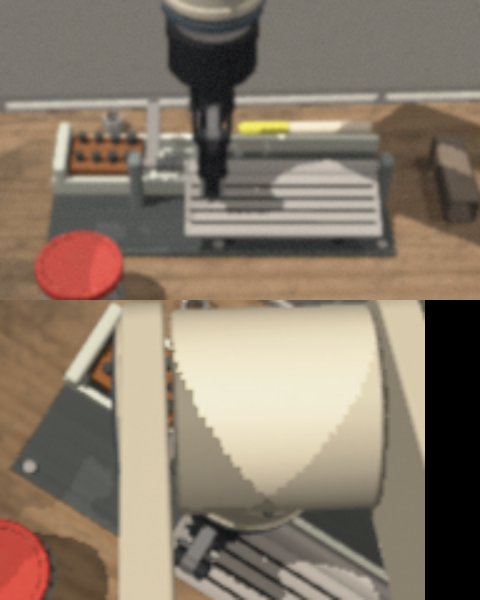

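The rack's nose is at the stop: the block is at about (100,155) in the scene crop, and the force jumped to 17 N. Now I back off and release.

```bash
python3 - <<'E'
from h import *
from workcell import bot,hand,get_obs,vision
bot.servo_line(W(ch,-.060,.04,.060),velocity=.04)
bot.servo_line(W(ch,-.060,.04,.085),velocity=.05)
bot.servo_line(W(ch,-.060,.04,.20),velocity=.15)
bot.reach(np.array([.30,.40,.26]),ori())
bot.dwell(.3)
o=get_obs();print(o["time_s"],o["wrist_force"])
for n in("scene","top"):
    r=vision.read_camera(n);cv2.imwrite(f"pics/{n}4.png",r["frame"][:,:,::-1])
t=cv2.imread("pics/scene4.png")[190:310,220:460]
t2=cv2.imread("pics/top4.png")[150:330,230:470]
cv2.imwrite("pics/mix4.png",np.vstack([cv2.resize(t,(480,240)),cv2.resize(t2,(480,360))]))
E
```

```text
17.625 [0.4588 0.594  0.2189]
```

View pics/mix4.png

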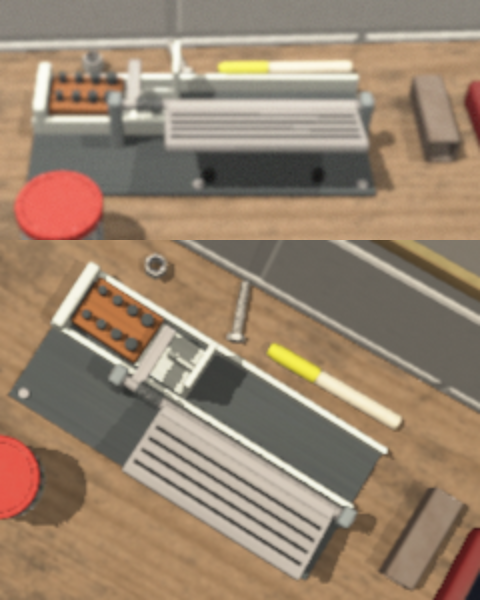

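The block sits against the stop at (115,315), with the gate arm closed behind it at (150,355) and the bystanders unmoved. One quick check of the plate position, then I hand in.

```bash
python3 - <<'E'
from h import *
from workcell import hand_in
v=C(ch,ray("top",(214/2+230,(346-240)/2+150),.079));w=C(ch,ray("top",(188/2+230,(398-240)/2+150),.079))
print(v,w)
if abs((v[0]+w[0])/2+.042)<.006: print(hand_in())
E
```

```text
[-0.0401 -0.0173] [-0.0448  0.0321]
the job is handed in; nothing more can be done
None
```

The rack is fully home against the end stop, and the gate has closed behind its block. The bystanders look unmoved in the final pictures, and the job was handed in after about 17.6 s.

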